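Find the heavy side of a rotor on the balancing stand and hold it there

TASK

Take the large rotor out of the tray, lay its shaft in both notches of the balancing stand, let go and let it come to rest. Then turn it by hand well away from where it rests and let go so that it swings freely, and let it run out again: its hidden heavy side sinks to the bottom. Finally grip it, lift it clear of the stand with the heavy side still down, and finish holding it there, leaving the small rotor and the tools alone.

Things in the scene. Friction and masses are not known exactly. Their poses are not given: they have to be found in the camera images.
- rotor: The large rotor: bare metal wheel 120 mm in diameter, 22 mm thick, on a 10 mm shaft that ends 70 mm either side of its mid-plane; 0.44 to 0.55 kg. 26 mm hubs stand 12 mm out of the faces. Origin at the wheel's centre; own y along the shaft. A hidden weight puts its centre of mass 11 to 16 mm off the shaft, in a direction that cannot be seen and differs every time. Pinch it from above across the faces near the rim.
- rotor_mark (a point): Point on the large rotor's rim, 60 mm from its centre along own z, at the end of a black index line on the faces (six dark spots also sit round each face). It only shows how far the rotor has turned; it has nothing to do with the heavy side.
- small_rotor: The small rotor, not to be disturbed: same shape, 90 mm in diameter, 22 mm thick, shaft to 50 mm either side of its mid-plane. It stands in the tray's other compartment. Origin at the wheel's centre, own y along the shaft.
- tray: Grey tray, fixed, 124 x 205 mm (own x by y), walls up to 40 mm high, with two V-bottomed compartments 26 mm wide at own y = +67.5 and -67.5 mm; either may hold the large rotor, upright on its rim, shaft level along the tray's y and 79 mm above the bench. Origin at the centre of its underside.
- stand: Balancing stand, fixed: dark base plate 110 x 130 mm (own x by y), 8 mm thick, two uprights 10 mm thick at own y = +47 and -47 mm, each topped by an open 90 degree V of brass, 38 mm wide at the mouth, upper edges 97 mm above the bench. Origin at the centre of its underside. The rotor's shaft lies along the stand's y, either way round.
- stand_seat (a point): Point midway between the notches, 80 mm above the bench: the rotor's centre when its shaft rests in both. The shaft turns there with little friction: let go, the rotor swings for some 1 to 5 s and stops with the heavy side within about 10 degrees of straight down; if that side is nearly on top it may stick there until turned.
- caliper: Caliper, 60 x 230 x 14 mm, lying loose behind the work; leave it. Origin at the centre of its underside.
- marker: White and blue marker pen, 17 x 135 x 16 mm, lying loose behind the work; leave it. Origin at the centre of its underside.
Things that resemble listed ones, but are neither listed nor needed, are in the scene too. What is shaped like the stand but purple or red is not meant.

How it is judged:
On the way, in this order (a step that is already met when the one before it is completed fails the run):
1. the large rotor lies with its shaft in both notches of the stand, let go and at rest (distance between rotor and stand_seat below 0.015 m and z of rotor in the frame of stand_seat below 0.005 m and angle between the y axis of rotor and the y axis of stand, either way round below 0.08 rad and contact force between the fingers and rotor below 0.05 N and angular speed of rotor below 0.15 rad/s and linear speed of rotor below 0.02 m/s), for 0.3 s.
2. turned by hand and let go, it swings freely on the stand (faster than 1 rad/s, untouched) (distance between rotor and stand_seat below 0.015 m and z of rotor in the frame of stand_seat below 0.005 m and angle between the y axis of rotor and the y axis of stand, either way round below 0.08 rad and contact force between the fingers and rotor below 0.05 N and angular speed of rotor above 1 rad/s), for 0.05 s.
3. it has run out: in both notches, untouched and at rest (all of step 1), for 0.3 s.
At the end, for the whole second after the job is handed in: The large rotor is held still in the fingers, its centre more than 115 mm above the bench, touching neither stand, tray nor small rotor, with its hidden heavy side within 0.35 rad (20 degrees) of straight down ('heavy' lies in the hidden weight, its z points to the shaft) (angle between heavy's own z axis and vertical below 0.35 rad and height (world z) of rotor above 0.115 m and contact force between the fingers and rotor above 1 N and contact force between rotor and stand below 0.05 N and contact force between rotor and tray below 0.05 N and contact force between rotor and small_rotor below 0.05 N and linear speed of rotor below 0.03 m/s and angular speed of rotor below 0.2 rad/s); the arm keeps its last pose, push and grip.
It fails at once if the small rotor is moved by more than 20 mm (distance of small_rotor from where it was at the start of the episode above 0.02 m).
It fails at once if the caliper is moved by more than 20 mm (distance of caliper from where it was at the start of the episode above 0.02 m).
It fails at once if the marker is moved by more than 20 mm (distance of marker from where it was at the start of the episode above 0.02 m).
It also fails if it takes over 58 s, if anything falls off the work surface, if the arm or the gripper's body presses on something with over 40 N, if the wrist force passes 120 N, or if a joint passes its speed limit or range.

ROBOT

A 6-joint arm with a two-finger parallel gripper is mounted at the origin on a cart in front of the work surface, level with it; the furniture and walls round the work are solid. World frame = base frame: x ahead of the robot, y to its left, z up, the work surface at z = 0. Lengths are in m, angles in rad, forces in N, time in s.
With the tool pointing down it reaches from about 0.25 to 0.775 m from the base axis. Payload 4 kg.
Tool frame: the origin (TCP) lies between the finger pads; the fingertips stand 11 mm ahead of it and the grasp point (between the pads) lies 8 mm behind it; z points along the fingers, y is the direction in which the jaws open and shut (so a half turn about z gives the same grasp; the last joint's range is limited). The gripper opens to 94 mm and grips with 3 to 60 N. Pads are 16 mm wide; open, the fingers measure 119 mm over their backs; the gripper's body (75 mm by 177 mm) begins 78 mm behind the grasp point.
Start: joints at [-1.37, 0.087, 1.371, -0, 1.684, -0.103], TCP at [0.165, -0.525, 0.186] pointing down, gripper open.
Joint ranges: [-3.1, 3.1], [-0.76, 2.03], [0.27, 2.55], [-1.08, 4.22], [0.17, 2.65], [-2.57, 2.57]. Speed limits (rad/s): [2.79, 2.79, 3.14, 3.14, 3.14, 3.14].

INTERFACE

Orientations are given as [roll, pitch, yaw] about the fixed x, y, z axes, in that order (R = Rz(yaw) Ry(pitch) Rx(roll)).
In Python, from bench import get_obs, cams, ticket gives the robot as it stands. The module is installed in compiled form; this text tells all that it offers.
- The arm moves only by the shell command python3 -m crank 'ROWS'. ROWS is JSON, a list of rows, each an object of numbers: "tx", "ty", "tz": the shift along the tool's x, y, z in cm; "twist": the turn about the tool's z in degrees; "grip": the opening, from 0 (shut) to 1 (fully open). In form: [{"tx": .., "ty": .., "tz": .., "twist": .., "grip": ..}, ...]. A call has 1 to 12 rows; each row shifts and turns the commanded pose from where the row before left it, along the tool's axes as they then stand; what a row does not reach is not made up. A row lasts 1/8 s, in which the tool goes at most 62.5 mm and 10.7 degrees, less where a joint would pass 70% of its speed; a pose out of reach is approached as far as the arm can. A call is refused whole if a number of a shift passes 6.25 or a number of a turn 10.7, either way. A call with a gripper value outside its range is refused whole. The fingers move at their own pace and stop on an object; the grip force is fixed at half the most. Time passes only in rows, so rows that do not move let the fingers close. It gives the time, the measured TCP pose, the force and the opening at its end, in the units of the state.
- get_obs(): the state, without advancing time (a new reading comes with each control period).
- cams.snapshot(name): name is "side" or "top" or "wrist"; returns a dict with "frame" (400x640x3 uint8, red, green, blue), "intrinsics" (3x3 intrinsics, pixels), "R" (3x3) and "t" (3): a world point X has camera coordinates R X + t; the wrist camera has in their place "hand_eye" (4x4, takes a point from camera to tool coordinates, whose origin is the TCP and whose axes are the flange's). Camera axes: x right, y down, z forward; pixel columns grow to the right and rows downward; lengths in m; the calibration is good to about 2 mm. A picture is of the moment at which its call begins: read the wrist's pose just before it. There is no depth.
- ticket.close_job(): hands the job in, once; it reports no verdict.
Trained networks look in a picture, given as the dict that the camera call returned (one of the last four; its "shot" number tells which), for a name from the list of things; names that differ only in an ending like _2 or _b are one class to them, and where a whole thing is asked for, a point or a joint stands for the part that bears it (a point fixed in the world has none). Each returns a list of dicts, best first, with "conf" (0 to 1); they miss things now and then, are a little off and sometimes report something else, mostly with a low value. They report only what shows in the picture. A call takes as long as a camera call. They do not tell look-alikes from the thing itself.
- cams.outline_of(picture, query): "region" (400x640 bool, what is visible of it) and "centre" ([column, row] in pixels, amid what is visible of it).
The state is a dict: "time": time; "joint_positions": joint angles; "qvel": joint speeds; "joint_torque": joint torques, N m; "tool_pos": TCP position; "ee_rot": TCP orientation; "wrist_force": force on the tool from outside, world axes, zero at the start; "wrist_torque": the same for the moment, N m; "width": finger opening in m.
Only numpy, scipy, OpenCV 4.12 (cv2) and the standard library are available. Lean on these libraries where they do the work, as an engineer would, in place of code of your own. Each camera call takes 0.05 s, during which the arm holds its last target.

## Working session

There is one attempt and no reset: what is moved stays moved. The work goes in short steps, Python scripts to look and compute and a shell command to move; the robot and the scene stay as the last step left them, time stands still between calls to the robot, and variables do not carry over. Pictures are saved under pics/ and viewed, and the job is handed in when it is done.

```bash
mkdir -p pics; ls
cat > h.py <<'E'
import numpy as np, cv2
from bench import get_obs, cams, ticket
def snap(n,save=None):
    o=get_obs(); p=cams.snapshot(n)
    if save: cv2.imwrite('pics/'+save,p['frame'][:,:,::-1])
    return o,p
E
python3 - <<'E'
from h import *
o=get_obs(); print({k:np.round(v,3).tolist() for k,v in o.items()})
for n in ['side','top']:
    o,p=snap(n,n+'0.png')
    print(n,p['intrinsics'].tolist(),np.round(p['R'],3).tolist(),np.round(p['t'],3).tolist())
    for q in ['rotor','small_rotor','tray','stand','caliper','marker']:
        print(q,[(round(d['conf'],2),np.round(d['centre']).tolist(),int(d['region'].sum())) for d in cams.outline_of(p,q)])
print(get_obs()['time'])
E
```

```text
pics
{'time': 0.0, 'joint_positions': [-1.37, 0.088, 1.372, -0.0, 1.684, -0.103], 'qvel': [0.001, 0.001, -0.001, -0.002, 0.0, -0.002], 'joint_torque': [0.0, -34.018, -30.243, 0.072, 0.033, -0.0], 'tool_pos': [0.164, -0.524, 0.185], 'ee_rot': [-3.139, -0.0, 0.304], 'wrist_force': [0.167, -0.056, 0.058], 'wrist_torque': [-0.018, -0.007, 0.013], 'width': 0.094}
side [[383.0886394272408, 0.0, 317.035434321961], [0.0, 383.0886394272408, 199.7942802982806], [0.0, 0.0, 1.0]] [[-0.996, -0.094, 0.001], [-0.051, 0.524, -0.85], [0.08, -0.846, -0.527]] [0.578, 0.128, 1.098]
rotor [(0.95, [335.0, 280.0], 1917)]
small_rotor [(0.76, [344.0, 250.0], 836)]
tray []
stand [(0.91, [348.0, 198.0], 962), (0.89, [364.0, 171.0], 793), (0.58, [292.0, 169.0], 766)]
caliper [(0.81, [286.0, 251.0], 437)]
marker [(0.72, [275.0, 207.0], 166)]
top [[444.3521765662918, 0.0, 315.5684889179335], [0.0, 444.3521765662918, 192.10791601783134], [0.0, 0.0, 1.0]] [[0.011, -1.0, 0.013], [-0.996, -0.012, -0.083], [0.083, -0.012, -0.996]] [-0.048, 0.604, 1.15]
rotor [(0.67, [183.0, 225.0], 1074)]
small_rotor [(0.34, [364.0, 230.0], 2031)]
tray [(0.59, [219.0, 230.0], 2355)]
stand [(0.93, [434.0, 255.0], 2171), (0.68, [364.0, 236.0], 2007), (0.65, [439.0, 162.0], 2106), (0.37, [344.0, 149.0], 205)]
caliper [(0.8, [268.0, 174.0], 708)]
marker [(0.57, [344.0, 150.0], 254)]
0.7
```

View pics/side0.png

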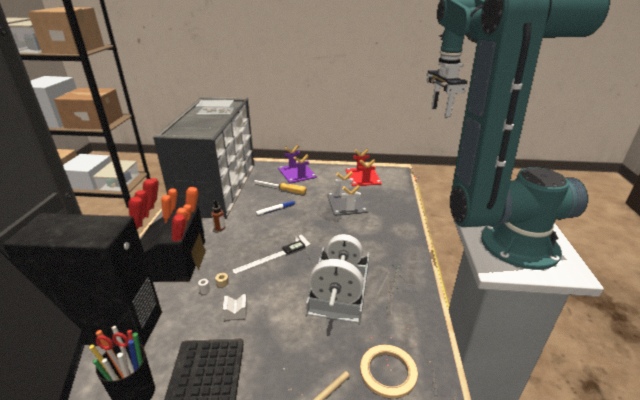

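View pics/top0.png

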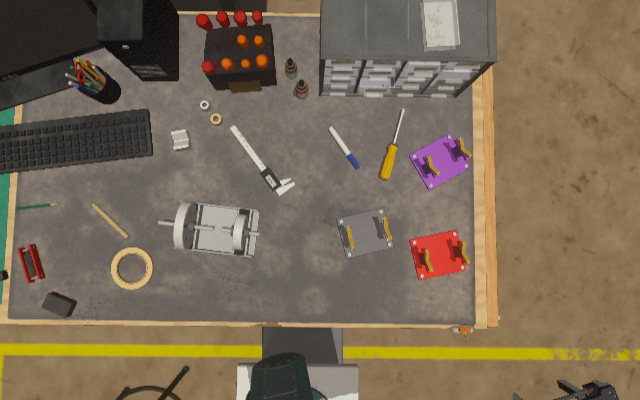

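The top view shows the tray near (216,229) with the large rotor in its left (+y) compartment. The grey stand with brass V's is at (364,233), and the red and purple decoys are at (439,254) and (440,162). I'll enlarge for accurate localisation.

Run:
```python
import cv2
a=cv2.imread('pics/top0.png'); 
cv2.imwrite('pics/t1.png',cv2.resize(a[190:270,150:270],None,fx=6,fy=6,interpolation=cv2.INTER_CUBIC))
cv2.imwrite('pics/t2.png',cv2.resize(a[195:270,320:410],None,fx=8,fy=8,interpolation=cv2.INTER_CUBIC))
a=cv2.imread('pics/side0.png'); 
cv2.imwrite('pics/s1.png',cv2.resize(a[170:325,295:395],None,fx=3.8,fy=3.8,interpolation=cv2.INTER_CUBIC))
```

```text
(no output)
```

View pics/t1.png

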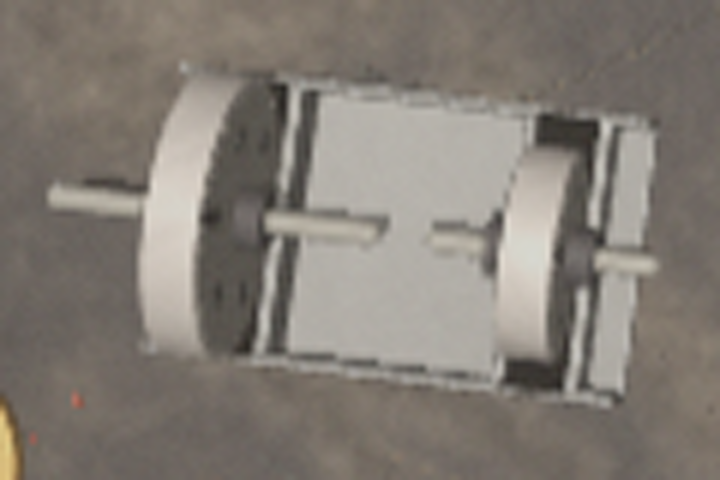

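View pics/t2.png

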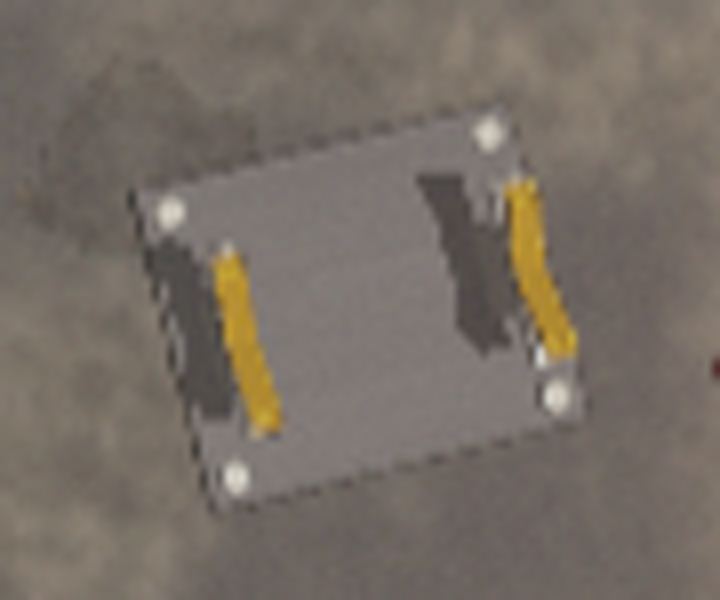

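View pics/s1.png

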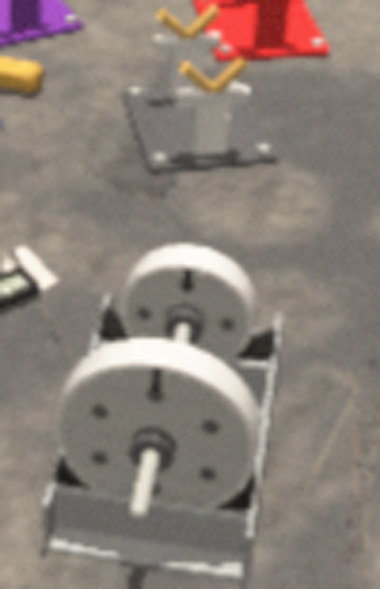

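```bash
cat >> h.py <<'E'
def ray2z(p,uv,z):
    uv=np.atleast_2d(np.array(uv,float)); K=p['intrinsics'];R=np.array(p['R']);t=np.array(p['t'])
    d=np.c_[uv,np.ones(len(uv))]@np.linalg.inv(K).T@R; c=-R.T@t
    return c+d*((z-c[2])/d[:,2])[:,None]
def proj(p,X):
    Y=np.atleast_2d(X)@np.array(p['R']).T+np.array(p['t']); Y=Y@np.array(p['intrinsics']).T
    return Y[:,:2]/Y[:,2:]
E
python3 - <<'E'
from h import *
o,p=snap('top'); o,s=snap('side')
f=lambda a,s,x0,y0:(np.array(a,float)+.5)/s-.5+[x0,y0]
L=f([(50,197),(383,228),(432,235),(655,262)],6,150,190)
X=ray2z(p,L[:2],.079); print('large',X.round(4).tolist(),X.mean(0)); d=X[0]-X[1];print(np.linalg.norm(d),np.arctan2(-d[0],d[1]))
for z in(.064,.079):
  X2=ray2z(p,L[2:],z); print('small',X2.round(4).tolist(),X2.mean(0),np.linalg.norm(X2[0]-X2[1]))
T=ray2z(p,f([(183,66),(655,122),(612,403),(148,350)],6,150,190),.04);print('tray',T.round(4).tolist(),T.mean(0))
B=f([(132,190),(500,103),(590,420),(217,512)],8,320,195)
B=ray2z(p,B,.008);print('stand base',B.round(4).tolist(),B.mean(0)); 
d=(B[0]+B[3]-B[1]-B[2])/2; print(np.linalg.norm(d),np.arctan2(-d[0],d[1]))
V=f([(229,251),(268,428),(522,183),(563,352)],8,320,195)
V=ray2z(p,V,.097);print('V',V.round(4).tolist(),V.mean(0)); d=(V[0]+V[1]-V[2]-V[3])/2; print(np.linalg.norm(d),np.arctan2(-d[0],d[1]))
g=f([(142,510),(180,335),(160,445)],3.8,295,170)
print('side shaft near tip',ray2z(s,g[:1],.079))
gv=f([(183,68),(242,66),(212,85), (159,14),(215,12),(188,34)],3.8,295,170)
print('side V',ray2z(s,gv,.097).round(4).tolist())
E
```

```text
large [[0.5196, 0.3525, 0.079], [0.5083, 0.2139, 0.079]] [0.51394856 0.28323162 0.079     ]
0.13905807972319884 -0.08126376464806008
small [[0.5056, 0.1964, 0.064], [0.4953, 0.1022, 0.064]] [0.50046297 0.14932776 0.064     ] 0.09479934690242736
small [[0.5056, 0.1935, 0.079], [0.4955, 0.1005, 0.079]] [0.50055078 0.14699709 0.079     ] 0.09354367482278737
tray [[0.5772, 0.3108, 0.04], [0.5554, 0.1063, 0.04], [0.4346, 0.122, 0.04], [0.455, 0.3213, 0.04]] [0.50558158 0.21508138 0.04      ]
stand base [[0.5368, -0.0968, 0.008], [0.5674, -0.22, 0.008], [0.4621, -0.2499, 0.008], [0.4305, -0.1258, 0.008]] [ 0.49918561 -0.17316625  0.008     ]
0.1275142126638566 0.24642171296864085
V [[0.5161, -0.1217, 0.097], [0.462, -0.134, 0.097], [0.5381, -0.2124, 0.097], [0.4862, -0.2249, 0.097]] [ 0.5006151  -0.17323781  0.097     ]
0.09373039156673657 0.24947364565190927
side shaft near tip [[0.51647626 0.34891463 0.079     ]]
side V [[0.5117, -0.1099, 0.097], [0.4641, -0.1177, 0.097], [0.4877, -0.085, 0.097], [0.5358, -0.2015, 0.097], [0.4877, -0.2099, 0.097], [0.5096, -0.1678, 0.097]]
```

```bash
python3 -m crank '[{"twist":7.5,"tz":-1},{"twist":7.5,"tz":-1},{"twist":7.5,"tz":-1},{"tx":1.72,"ty":-5.2,"tz":-0.4},{"tx":1.72,"ty":-5.2,"tz":-0.4},{"tx":1.72,"ty":-5.2,"tz":-0.4},{"tx":1.72,"ty":-5.2,"tz":-0.4},{"tx":1.72,"ty":-5.2,"tz":-0.4},{"tx":1.72,"ty":-5.2,"tz":-0.4},{"tx":1.72,"ty":-5.2,"tz":-0.4},{"tx":1.72,"ty":-5.2,"tz":-0.4}]'; python3 -c "
from h import *
o=get_obs();print(o['time'],o['tool_pos'],o['ee_rot'],o['joint_positions'])"
```

```text
0.8 [ 0.16451526 -0.5248406   0.18583832] [3.14147061e+00 3.73712586e-05 3.03804743e-01] [-1.37011034e+00  8.71703853e-02  1.37066802e+00 -2.47671039e-05
  1.68362900e+00 -1.03121552e-01]invalid input at $[0]: expected keys tx, ty, tz, twist, grip
```

```bash
python3 -m crank '[{"tx":0,"ty":0,"tz":-1,"twist":7.5,"grip":1},{"tx":0,"ty":0,"tz":-1,"twist":7.5,"grip":1},{"tx":0,"ty":0,"tz":-1,"twist":7.5,"grip":1},{"tx":1.72,"ty":-5.2,"tz":-0.4,"twist":0,"grip":1},{"tx":1.72,"ty":-5.2,"tz":-0.4,"twist":0,"grip":1},{"tx":1.72,"ty":-5.2,"tz":-0.4,"twist":0,"grip":1},{"tx":1.72,"ty":-5.2,"tz":-0.4,"twist":0,"grip":1},{"tx":1.72,"ty":-5.2,"tz":-0.4,"twist":0,"grip":1},{"tx":1.72,"ty":-5.2,"tz":-0.4,"twist":0,"grip":1},{"tx":1.72,"ty":-5.2,"tz":-0.4,"twist":0,"grip":1},{"tx":1.72,"ty":-5.2,"tz":-0.4,"twist":0,"grip":1},{"tx":1.72,"ty":-5.2,"tz":0,"twist":0,"grip":1}]'; python3 -c "
from h import *
o=get_obs();print(o['time'],o['tool_pos'],o['ee_rot'],o['joint_positions'])"
```

```text
time: 2.3
tool_pos: [0.3609, -0.0708, 0.2485]
ee_rot: [3.141, -0.002, -0.089]
wrist_force: [0.2, -0.3, 0.5]
width: 0.0943
2.3 [ 0.36085339 -0.07080743  0.24852343] [ 3.14084604e+00 -2.23047565e-03 -8.91756191e-02] [-3.48136512e-01 -3.30379091e-01  1.62079107e+00 -1.56561464e-04
  1.84883338e+00  1.31179312e+00]
```

```bash
python3 -m crank '[{"tx":1.7,"ty":-5.23,"tz":0,"twist":0,"grip":1},{"tx":1.7,"ty":-5.23,"tz":0,"twist":0,"grip":1},{"tx":1.7,"ty":-5.23,"tz":0,"twist":0,"grip":1},{"tx":1.7,"ty":-5.23,"tz":0,"twist":0,"grip":1},{"tx":1.7,"ty":-5.23,"tz":0,"twist":0,"grip":1},{"tx":1.7,"ty":-5.23,"tz":0,"twist":0,"grip":1},{"tx":1.7,"ty":-5.23,"tz":0,"twist":0,"grip":1},{"tx":0,"ty":0,"tz":0,"twist":0,"grip":1}]'; python3 -c "
from h import *
o,p=snap('wrist','w1.png');print(o['time'],o['tool_pos'],o['ee_rot']);print(p['intrinsics'],np.round(p['hand_eye'],4))
print([(d['conf'],d['centre']) for d in cams.outline_of(p,'rotor')])"
```

```text
time: 3.3
tool_pos: [0.5115, 0.2845, 0.2452]
ee_rot: [3.14, 0.003, -0.085]
wrist_force: [-0.3, -0.6, -0.4]
width: 0.094
3.3 [0.5114577  0.28446736 0.24520926] [ 3.14029564  0.00342065 -0.08479674]
[[298.53114323   0.         320.16675181]
 [  0.         298.53114323 196.69192286]
 [  0.           0.           1.        ]] [[ 9.000e-04 -9.712e-01 -2.382e-01  6.940e-02]
 [ 1.000e+00  8.000e-04  6.000e-04 -8.000e-04]
 [-3.000e-04 -2.382e-01  9.712e-01 -1.980e-01]
 [ 0.000e+00  0.000e+00  0.000e+00  1.000e+00]]
[(0.74, [457.6, 59.5]), (0.6, [319.6, 183.0])]
```

View pics/w1.png

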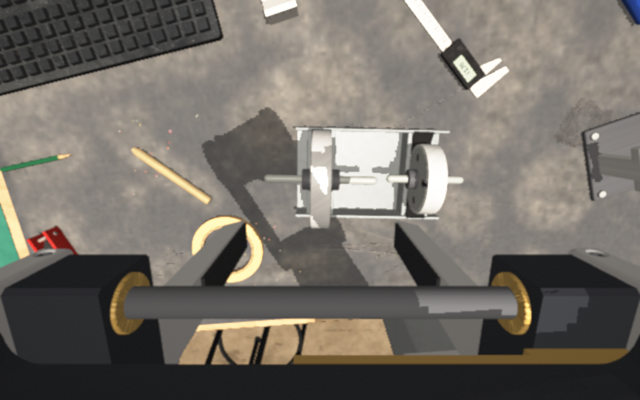

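The large rotor sits at about (320,180), centred between the fingers. Its shaft ends are at (265,178) and (375,181), and the small rotor is at (430,180).

```bash
cat >> h.py <<'E'
from scipy.spatial.transform import Rotation as Ro
def wcam(o,p):
    Rt=Ro.from_euler('xyz',o['ee_rot']).as_matrix(); H=np.array(p['hand_eye'])
    Rc=Rt@H[:3,:3]; c=Rt@H[:3,3]+o['tool_pos']
    return dict(p,R=Rc.T,t=-Rc.T@c)
def totool(o,d):
    return Ro.from_euler('xyz',o['ee_rot']).as_matrix().T@np.array(d)*100
E
python3 - <<'E'
from h import *
o,p=snap('wrist'); p=wcam(o,p)
a=cv2.imread('pics/w1.png'); cv2.imwrite('pics/w1z.png',cv2.resize(a[120:235,255:390],None,fx=5.9,fy=5,interpolation=cv2.INTER_CUBIC)[:600])
X=ray2z(p,[(265,178),(375,181)],.079);print(X,X.mean(0));d=X[0]-X[1];print(np.linalg.norm(d),np.arctan2(-d[0],d[1]))
# rim top centre, at z .139: edges
X=ray2z(p,[(310,180),(330,180)],.139);print(X)
X=ray2z(p,[(298,217),(302,128),(449,131),(440,217)],.04);print(X,X.mean(0))
E
```

```text
[[0.52044601 0.35003371 0.079     ]
 [0.50468335 0.21390822 0.079     ]] [0.51256468 0.28197096 0.079     ]
0.13703506206379476 -0.11528160894249523
[[0.52409779 0.29158639 0.139     ]
 [0.52227531 0.27083407 0.139     ]]
[[0.45415955 0.31853752 0.04      ]
 [0.57631503 0.30033988 0.04      ]
 [0.55545302 0.10649539 0.04      ]
 [0.43644931 0.11737167 0.04      ]] [0.50559422 0.21068611 0.04      ]
```

View pics/w1z.png

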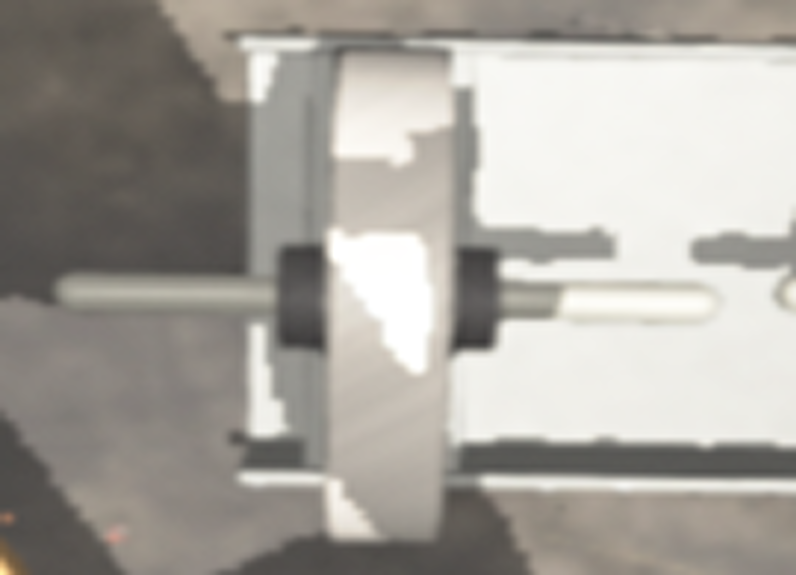

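```bash
python3 -m crank '[{"tx":0.17,"ty":0.25,"tz":3,"twist":1,"grip":1},{"tx":0,"ty":0,"tz":3,"twist":0,"grip":0.8},{"tx":0,"ty":0,"tz":3,"twist":0,"grip":0.6},{"tx":0,"ty":0,"tz":2.5,"twist":0,"grip":0.6},{"tx":0,"ty":0,"tz":1.4,"twist":0,"grip":0.6},{"tx":0,"ty":0,"tz":0,"twist":0,"grip":0.6}]'; python3 -c "
from h import *
o,p=snap('wrist','w2.png');o,p=snap('side');cv2.imwrite('pics/s2.png',cv2.resize(p['frame'][200:330,270:410,::-1],None,fx=4,fy=4))"
```

```text
time: 4.2
tool_pos: [0.5123, 0.2779, 0.1185]
ee_rot: [3.141, 0.001, -0.108]
wrist_force: [-0.1, -0.3, 0.5]
width: 0.0568
```

View pics/w2.png

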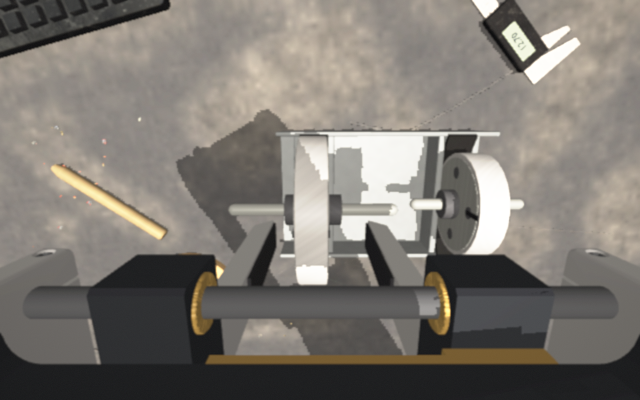

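View pics/s2.png

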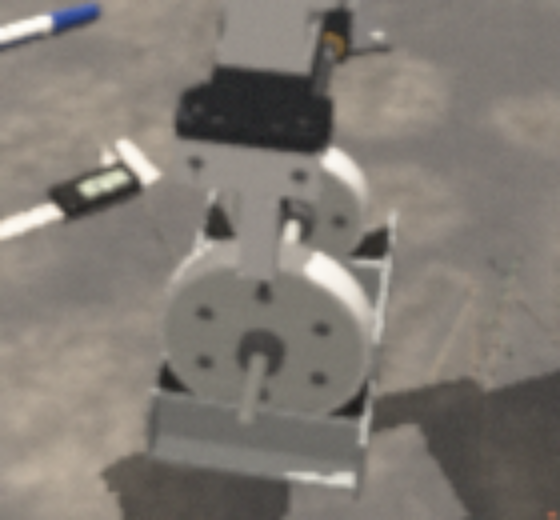

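The wrist view shows the wheel at column 312 with the finger midpoint at 320, so I'll shift a few mm and close.

```bash
python3 -m crank '[{"tx":0,"ty":-0.4,"tz":0.3,"twist":0,"grip":0.6},{"tx":0,"ty":0,"tz":0,"twist":0,"grip":0.6},{"tx":0,"ty":0,"tz":0,"twist":0,"grip":0},{"tx":0,"ty":0,"tz":0,"twist":0,"grip":0},{"tx":0,"ty":0,"tz":0,"twist":0,"grip":0},{"tx":0,"ty":0,"tz":0,"twist":0,"grip":0},{"tx":0,"ty":0,"tz":0,"twist":0,"grip":0}]'
```

```text
time: 5.18
tool_pos: [0.5132, 0.2831, 0.1157]
ee_rot: [-3.141, -0.0, -0.106]
wrist_force: [-0.3, 0.1, -0.2]
width: 0.0211
```

```bash
python3 -m crank '[{"tx":0,"ty":0,"tz":-1,"twist":0,"grip":0},{"tx":0,"ty":0,"tz":-2,"twist":0,"grip":0},{"tx":0,"ty":0,"tz":-3,"twist":0,"grip":0},{"tx":0,"ty":0,"tz":-3,"twist":0,"grip":0},{"tx":0,"ty":0,"tz":-3,"twist":0,"grip":0},{"tx":0,"ty":0,"tz":-2,"twist":0,"grip":0},{"tx":0,"ty":0,"tz":-1,"twist":0,"grip":0},{"tx":0,"ty":0,"tz":0,"twist":0,"grip":0}]'; python3 -c "
from h import *
o,p=snap('wrist','w3.png');o,p=snap('side');cv2.imwrite('pics/s3.png',cv2.resize(p['frame'][150:330,250:430,::-1],None,fx=3.3,fy=3.3))"
```

```text
time: 6.18
tool_pos: [0.5133, 0.283, 0.2657]
ee_rot: [3.141, -0.0, -0.106]
wrist_force: [0.6, 0.2, -4.9]
width: 0.0212
```

View pics/w3.png

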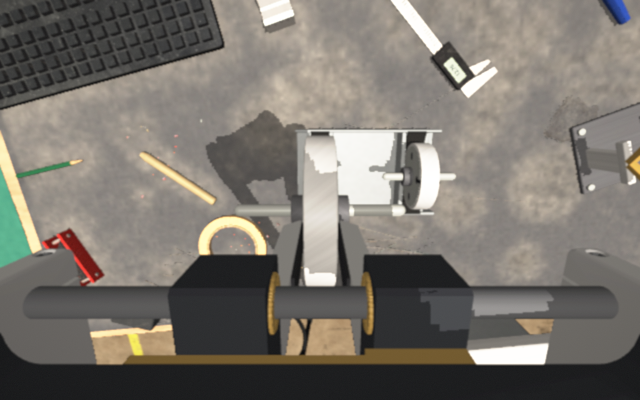

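View pics/s3.png

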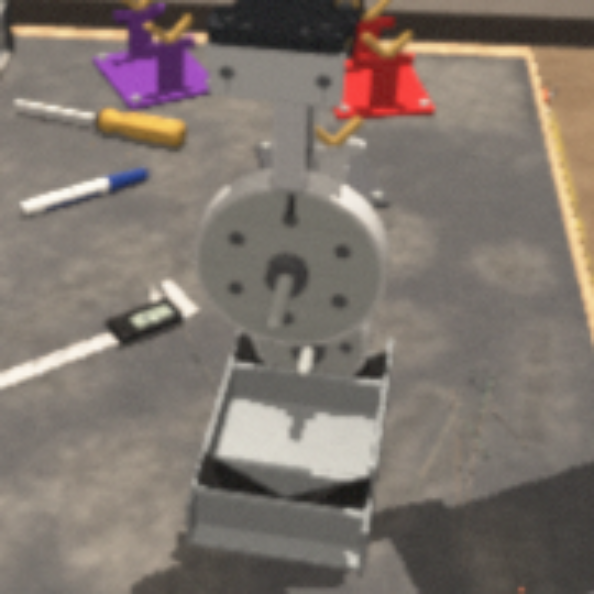

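```bash
python3 -m crank '[{"tx":0,"ty":0,"tz":0,"twist":-6.8,"grip":0},{"tx":0,"ty":0,"tz":0,"twist":-6.8,"grip":0},{"tx":0,"ty":0,"tz":0,"twist":-6.7,"grip":0},{"tx":-0.7,"ty":2.4,"tz":0,"twist":0,"grip":0},{"tx":-1.4,"ty":4.8,"tz":0,"twist":0,"grip":0},{"tx":-1.5,"ty":5,"tz":0,"twist":0,"grip":0},{"tx":-1.5,"ty":5.4,"tz":0,"twist":0,"grip":0},{"tx":-1.5,"ty":5.4,"tz":0,"twist":0,"grip":0},{"tx":-1.5,"ty":5.4,"tz":0,"twist":0,"grip":0},{"tx":-1.5,"ty":5.4,"tz":0,"twist":0,"grip":0},{"tx":-1.5,"ty":5.0,"tz":0,"twist":0,"grip":0},{"tx":-1.0,"ty":3.6,"tz":0,"twist":0,"grip":0}]'
```

```text
time: 7.78
tool_pos: [0.4989, -0.1598, 0.2641]
ee_rot: [-3.14, 0.002, 0.246]
wrist_force: [-0.0, 0.9, -5.7]
width: 0.0212
```

```bash
python3 -m crank '[{"tx":-0.4,"ty":1.4,"tz":0,"twist":0,"grip":0},{"tx":0,"ty":0,"tz":0,"twist":0,"grip":0}]'; python3 -c "
from h import *
o,p=snap('wrist','w4.png');print(o['tool_pos'],o['ee_rot']);o,p=snap('side','s4.png');"
```

```text
time: 8.02
tool_pos: [0.4991, -0.1722, 0.2647]
ee_rot: [-3.14, 0.001, 0.247]
wrist_force: [-0.1, 0.3, -4.9]
width: 0.0211
[ 0.4991328  -0.17224474  0.26469774] [-3.13958732e+00  1.35160950e-03  2.46847651e-01]
```

View pics/w4.png

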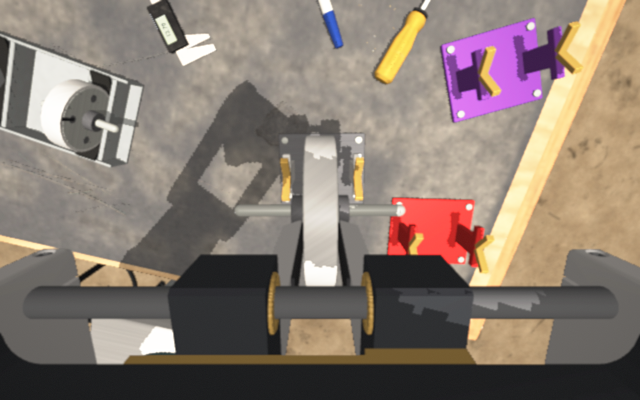

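```bash
python3 -c "
import cv2
a=cv2.imread('pics/w4.png');cv2.imwrite('pics/w4z.png',cv2.resize(a[120:225,225:415],None,fx=4.2,fy=4.2,interpolation=cv2.INTER_CUBIC))"
```

```text
(no output)
```

View pics/w4z.png

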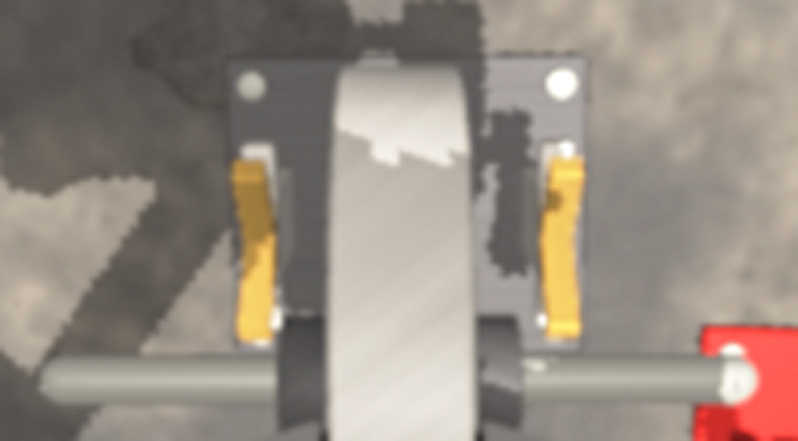

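Run:
```python
from h import *
o,p=snap('wrist'); p=wcam(o,p)
f=lambda a:(np.array(a,float)+.5)/4.2-.5+[225,120]
V=ray2z(p,f([(249,160),(256,340),(568,158),(563,338)]),.097);print(V.round(4)); m=V.mean(0);print('V',m)
d=(V[0]+V[1]-V[2]-V[3])/2;print(np.linalg.norm(d),'yaw',np.arctan2(-d[0],d[1]))
zc=o['tool_pos'][2]-.0367
S=ray2z(p,f([(42,380),(757,380)]),zc);c=S.mean(0);print(S.round(4),c,np.linalg.norm(S[0]-S[1])); d=S[0]-S[1];print('yaw',np.arctan2(-d[0],d[1]))
print(o['tool_pos'],zc)
print('tool delta cm',totool(o,m-c)); print('c-tcp tool',totool(o,c-o['tool_pos']))
# screws z~0.01
B=ray2z(p,f([(229,58),(584,58)]),.008);print('base far corners',B.round(4),np.linalg.norm(B[0]-B[1]))
```

```text
[[ 0.5163 -0.1201  0.097 ]
 [ 0.4639 -0.1341  0.097 ]
 [ 0.5399 -0.2101  0.097 ]
 [ 0.4874 -0.2237  0.097 ]]
V [ 0.50185305 -0.17198872  0.097     ]
0.09283200929608795 yaw 0.25708219393639775
[[ 0.4827 -0.1024  0.2287]
 [ 0.5173 -0.2374  0.2287]] [ 0.49998451 -0.16991399  0.22871681] 0.13936411434707763
yaw 0.2507370607153695
[ 0.49951825 -0.17087075  0.26541681] 0.22871680642008146
tool delta cm [ 0.13262342  0.26665934 13.17127308]
c-tcp tool [ 0.06956802 -0.07577847  3.67010162]
base far corners [[ 0.5375 -0.0972  0.008 ]
 [ 0.5688 -0.2194  0.008 ]] 0.1262107279006686
```

```bash
python3 -m crank '[{"tx":0.12,"ty":0.27,"tz":2,"twist":0,"grip":0},{"tx":0,"ty":0,"tz":3,"twist":0,"grip":0},{"tx":0,"ty":0,"tz":3,"twist":0,"grip":0},{"tx":0,"ty":0,"tz":2.5,"twist":0,"grip":0},{"tx":0,"ty":0,"tz":1.5,"twist":0,"grip":0},{"tx":0,"ty":0,"tz":0.8,"twist":0,"grip":0},{"tx":0,"ty":0,"tz":0,"twist":0,"grip":0}]'; python3 -c "
from h import *
o,p=snap('wrist');print(o['tool_pos'],o['ee_rot']);cv2.imwrite('pics/w5z.png',cv2.resize(p['frame'][120:270,200:430,::-1],None,fx=3.4,fy=3.4,interpolation=cv2.INTER_CUBIC))
o,p=snap('side');cv2.imwrite('pics/s5.png',cv2.resize(p['frame'][120:240,290:420,::-1],None,fx=4.5,fy=4.5,interpolation=cv2.INTER_CUBIC))"
```

```text
time: 9.05
tool_pos: [0.5015, -0.1743, 0.1379]
ee_rot: [3.142, -0.0, 0.249]
wrist_force: [-0.1, -0.3, -5.5]
width: 0.0212
[ 0.50145372 -0.17427718  0.1379279 ] [ 3.14152914e+00 -3.88339001e-05  2.48522377e-01]
```

View pics/w5z.png

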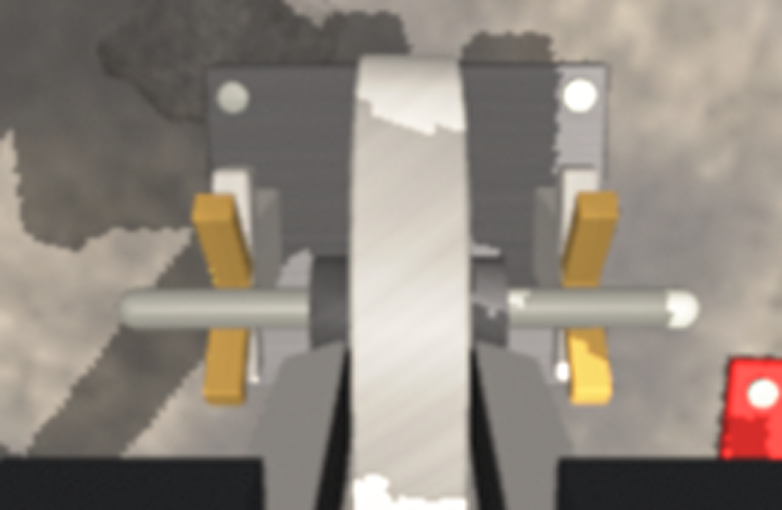

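View pics/s5.png

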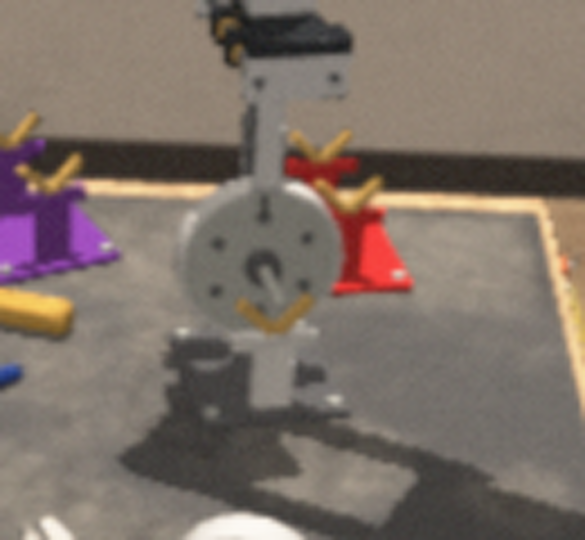

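The wrist view shows the shaft crossing both V's, with the wheel at column ~410 between V's at 225 and 592. Lowering to the seat.

```bash
python3 -m crank '[{"tx":0,"ty":0,"tz":0.8,"twist":0,"grip":0},{"tx":0,"ty":0,"tz":0.8,"twist":0,"grip":0},{"tx":0,"ty":0,"tz":0.4,"twist":0,"grip":0},{"tx":0,"ty":0,"tz":0.1,"twist":0,"grip":0},{"tx":0,"ty":0,"tz":0,"twist":0,"grip":0}]'
```

```text
time: 9.78
tool_pos: [0.5012, -0.1747, 0.1168]
ee_rot: [3.141, 0.0, 0.248]
wrist_force: [-0.8, -0.3, -4.3]
width: 0.0208
```

```bash
python3 -m crank '[{"tx":0,"ty":0,"tz":0,"twist":0,"grip":0.5},{"tx":0,"ty":0,"tz":0,"twist":0,"grip":0.6},{"tx":0,"ty":0,"tz":0,"twist":0,"grip":0.6},{"tx":0,"ty":0,"tz":0,"twist":0,"grip":0.6}]'
cat > look.py <<'E'
import sys
from h import *
n=sys.argv[1]
o,p=snap('wrist');print(o['time'],o['tool_pos'],o['wrist_force'].round(1),o['width'])
a=cv2.resize(p['frame'][100:270,200:430,::-1],None,fx=1.74,fy=2.4)
o,p=snap('side');b=cv2.resize(p['frame'][140:225,290:390,::-1],None,fx=4,fy=4.8,interpolation=cv2.INTER_CUBIC)
cv2.imwrite('pics/'+n,np.hstack([a,b]))
E
python3 look.py l1.png;python3 -m crank '[{"tx":0,"ty":0,"tz":0,"twist":0,"grip":0.6},{"tx":0,"ty":0,"tz":0,"twist":0,"grip":0.6},{"tx":0,"ty":0,"tz":0,"twist":0,"grip":0.6},{"tx":0,"ty":0,"tz":0,"twist":0,"grip":0.6},{"tx":0,"ty":0,"tz":0,"twist":0,"grip":0.6},{"tx":0,"ty":0,"tz":0,"twist":0,"grip":0.6},{"tx":0,"ty":0,"tz":0,"twist":0,"grip":0.6},{"tx":0,"ty":0,"tz":0,"twist":0,"grip":0.6}]'; python3 look.py l2.png
```

```text
time: 10.28
tool_pos: [0.5016, -0.1747, 0.1172]
ee_rot: [3.141, -0.001, 0.248]
wrist_force: [0.1, -0.2, 0.4]
width: 0.0553
10.275 [ 0.50164829 -0.17474681  0.11724639] [ 0.1 -0.2  0.4] 0.055343340426337456
time: 11.38
tool_pos: [0.5014, -0.1746, 0.1168]
ee_rot: [3.141, -0.0, 0.248]
wrist_force: [-0.3, -1.2, -0.8]
width: 0.0567
11.375 [ 0.50136926 -0.17462277  0.11679795] [-0.3 -1.2 -0.8] 0.05667032396816696
```

View pics/l1.png

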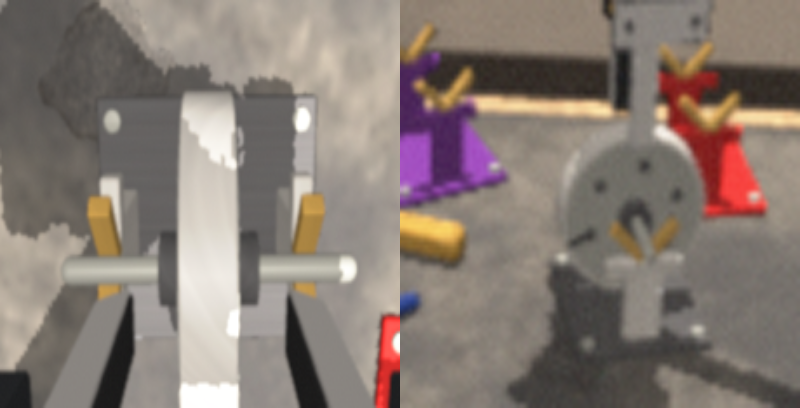

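View pics/l2.png

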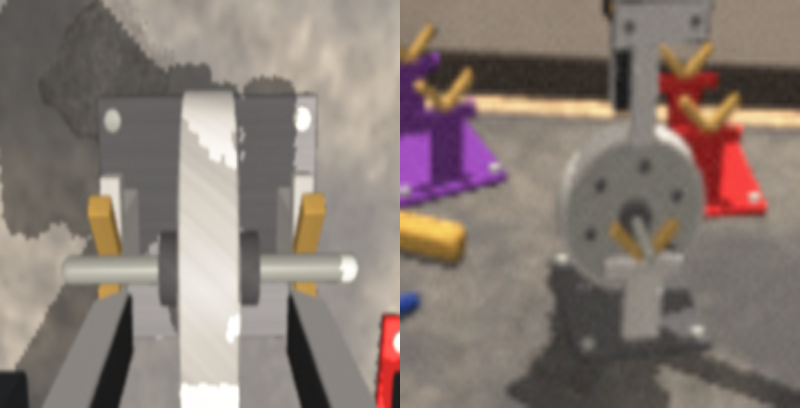

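The rotor is seated in both V's and swinging. The index line was at lower left in the first picture and is hidden behind the V in the second. I'll wait for it to run out.

```bash
W='{"tx":0,"ty":0,"tz":0,"twist":0,"grip":0.6}'; python3 -m crank '[{"tx":0,"ty":0,"tz":0,"twist":0,"grip":0.6},{"tx":0,"ty":0,"tz":0,"twist":0,"grip":0.6},{"tx":0,"ty":0,"tz":0,"twist":0,"grip":0.6},{"tx":0,"ty":0,"tz":0,"twist":0,"grip":0.6},{"tx":0,"ty":0,"tz":0,"twist":0,"grip":0.6},{"tx":0,"ty":0,"tz":0,"twist":0,"grip":0.6},{"tx":0,"ty":0,"tz":0,"twist":0,"grip":0.6},{"tx":0,"ty":0,"tz":0,"twist":0,"grip":0.6},{"tx":0,"ty":0,"tz":0,"twist":0,"grip":0.6},{"tx":0,"ty":0,"tz":0,"twist":0,"grip":0.6},{"tx":0,"ty":0,"tz":0,"twist":0,"grip":0.6},{"tx":0,"ty":0,"tz":0,"twist":0,"grip":0.6}]' | head -1
cat > rest.py <<'E'
from h import *
fs=[]
for i in range(6):
    o,p=snap('side'); fs.append(p['frame'][170:215,325:372].astype(float))
t=o['time']
print(t,[round(np.abs(fs[i]-fs[0]).mean(),2) for i in range(1,6)],[round(np.abs(fs[i]-fs[i-1]).mean(),2) for i in range(1,6)])
cv2.imwrite('pics/r%d.png'%(t*100),cv2.resize(p['frame'][150:225,300:400,::-1],None,fx=6,fy=6,interpolation=cv2.INTER_CUBIC))
E
python3 rest.py; ls pics
```

```text
time: 12.98
13.225 [np.float64(1.9), np.float64(1.88), np.float64(1.89), np.float64(1.95), np.float64(1.9)] [np.float64(1.9), np.float64(1.91), np.float64(1.94), np.float64(1.97), np.float64(1.91)]
l1.png
l2.png
r1322.png
s1.png
s2.png
s3.png
s4.png
s5.png
side0.png
t1.png
t2.png
top0.png
w1.png
w1z.png
w2.png
w3.png
w4.png
w4z.png
w5z.png
```

View pics/r1322.png

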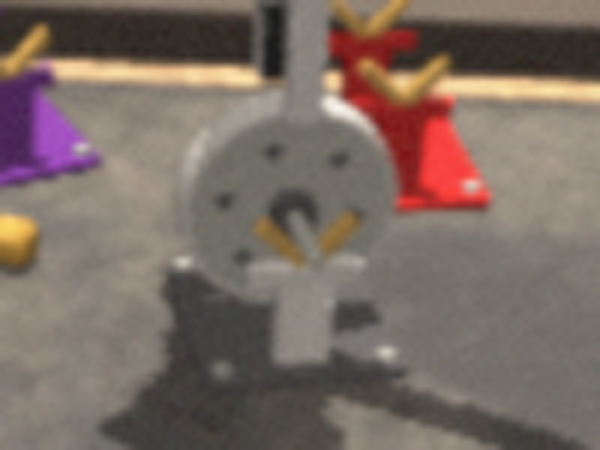

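The rotor is at rest: frame differences are flat noise, and the index line is hidden at the bottom, so it turned about 180°. Next I'll turn it by gripping near the top and following an arc about the shaft.

```bash
python3 -m crank '[{"tx":-0.78,"ty":0,"tz":0.04,"twist":0,"grip":0.6},{"tx":0,"ty":0,"tz":0,"twist":0,"grip":0.6},{"tx":0,"ty":0,"tz":0,"twist":0,"grip":0},{"tx":0,"ty":0,"tz":0,"twist":0,"grip":0},{"tx":0,"ty":0,"tz":0,"twist":0,"grip":0},{"tx":0,"ty":0,"tz":0,"twist":0,"grip":0},{"tx":0.4,"ty":0,"tz":0,"twist":0,"grip":0},{"tx":0.38,"ty":0,"tz":0,"twist":0,"grip":0},{"tx":0.4,"ty":0,"tz":0.02,"twist":0,"grip":0},{"tx":0.38,"ty":0,"tz":0.05,"twist":0,"grip":0}]'; python3 look.py l3.png
```

```text
time: 14.52
tool_pos: [0.5091, -0.1727, 0.1158]
ee_rot: [3.141, 0.0, 0.248]
wrist_force: [-3.7, -0.5, 4.0]
width: 0.0214
14.525 [ 0.50908983 -0.17268467  0.11583027] [-3.7 -0.5  4. ] 0.021351264886743573
```

View pics/l3.png

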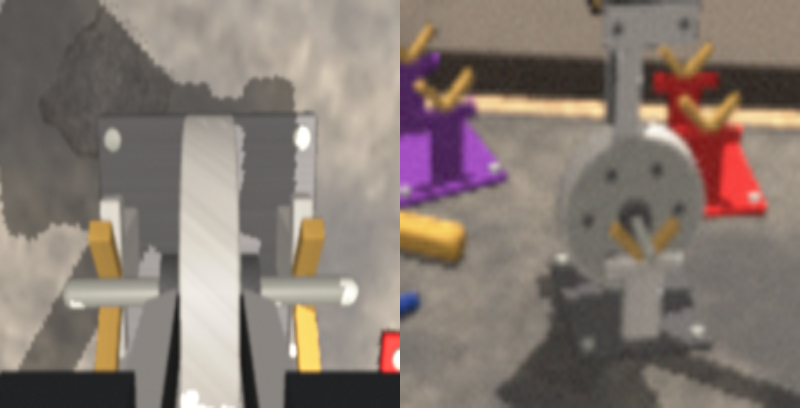

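The spots moved about 17° counter-clockwise in the side view, the shaft is still seated and forces are about 4 N. Continuing the arc to 50°.

```bash
python3 -m crank '[{"tx":0.38,"ty":0,"tz":0.08,"twist":0,"grip":0},{"tx":0.38,"ty":0,"tz":0.12,"twist":0,"grip":0},{"tx":0.36,"ty":0,"tz":0.15,"twist":0,"grip":0},{"tx":0.35,"ty":0,"tz":0.18,"twist":0,"grip":0},{"tx":0.33,"ty":0,"tz":0.21,"twist":0,"grip":0},{"tx":0.31,"ty":0,"tz":0.24,"twist":0,"grip":0},{"tx":0.29,"ty":0,"tz":0.27,"twist":0,"grip":0},{"tx":0.27,"ty":0,"tz":0.29,"twist":0,"grip":0},{"tx":0,"ty":0,"tz":0,"twist":0,"grip":0}]'; python3 look.py l4.png
```

```text
time: 15.75
tool_pos: [0.5389, -0.1656, 0.1028]
ee_rot: [3.139, -0.009, 0.249]
wrist_force: [1.8, 1.6, 8.2]
width: 0.0208
15.75 [ 0.53888444 -0.16559188  0.10277414] [1.8 1.6 8.2] 0.02076338900374979
```

View pics/l4.png

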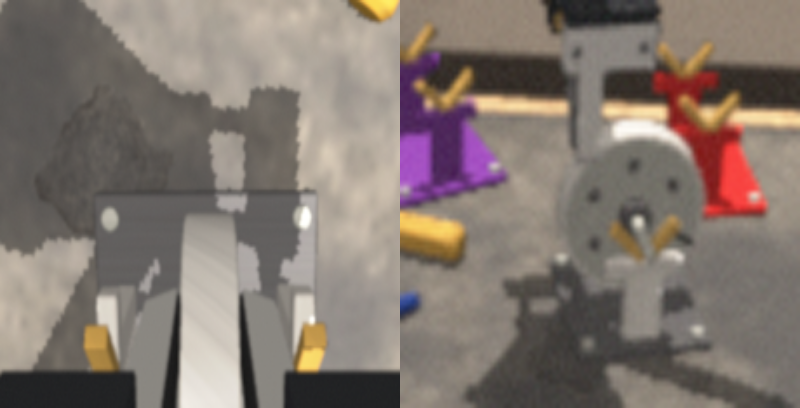

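The index line now shows at lower right (683,238), so the rotor has turned about 60° and is still seated. Releasing.

```bash
python3 -m crank '[{"tx":0,"ty":0,"tz":0,"twist":0,"grip":0.6},{"tx":0,"ty":0,"tz":0,"twist":0,"grip":0.6}]'; python3 look.py l5.png;  python3 look.py l6.png; python3 -m crank '[{"tx":0,"ty":0,"tz":0,"twist":0,"grip":0.6},{"tx":0,"ty":0,"tz":0,"twist":0,"grip":0.6}]'; python3 rest.py; ls pics|grep r1
```

```text
time: 16.1
tool_pos: [0.535, -0.1659, 0.0993]
ee_rot: [-3.141, 0.0, 0.248]
wrist_force: [0.7, 0.7, 0.3]
width: 0.0373
16.1 [ 0.53495932 -0.16585153  0.09933629] [0.7 0.7 0.3] 0.03729143264279791
16.2 [ 0.53461505 -0.16590429  0.0992487 ] [ 0.   0.1 -0.6] 0.045671163073063216
time: 16.55
tool_pos: [0.5348, -0.1662, 0.1002]
ee_rot: [3.142, 0.0, 0.248]
wrist_force: [-0.7, 0.4, -0.2]
width: 0.0568
16.8 [np.float64(1.91), np.float64(1.97), np.float64(1.98), np.float64(1.98), np.float64(1.96)] [np.float64(1.91), np.float64(1.91), np.float64(1.91), np.float64(1.86), np.float64(1.86)]
r1322.png
r1680.png
```

View pics/l5.png

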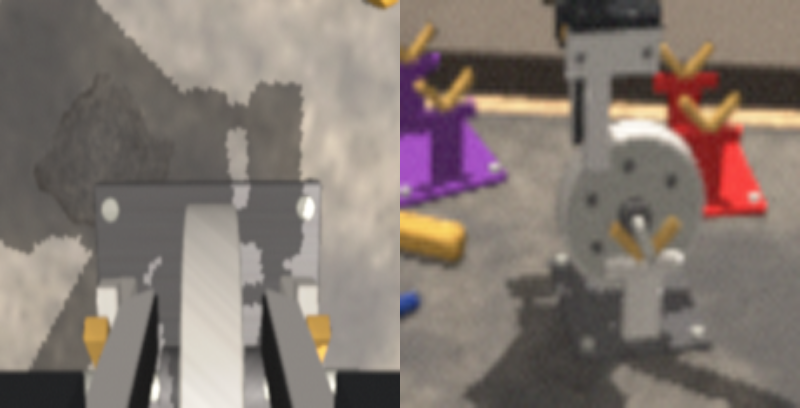

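View pics/l6.png

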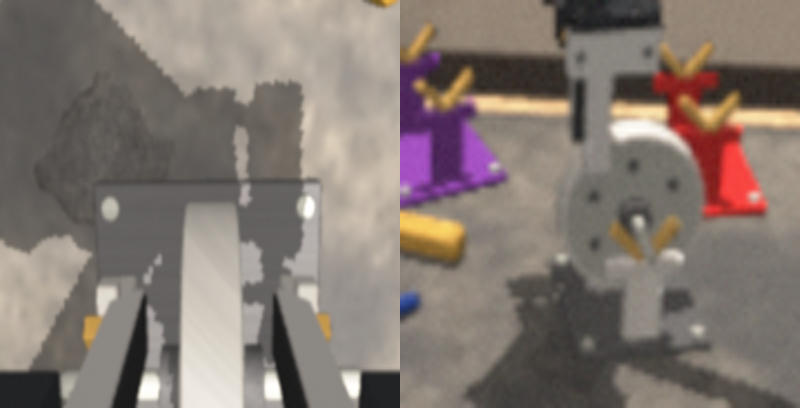

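```bash
python3 -c "
import cv2,numpy as np
a=cv2.imread('pics/r1322.png');b=cv2.imread('pics/r1680.png');c=cv2.imread('pics/l4.png')[:,400:]
cv2.imwrite('pics/cmp.png',np.hstack([a[120:320,150:430],b[120:320,150:430]]).repeat(1,0))
cv2.imwrite('pics/cmp.png',cv2.resize(cv2.imread('pics/cmp.png'),None,fx=1.42,fy=1.42))"
```

```text
(no output)
```

View pics/cmp.png

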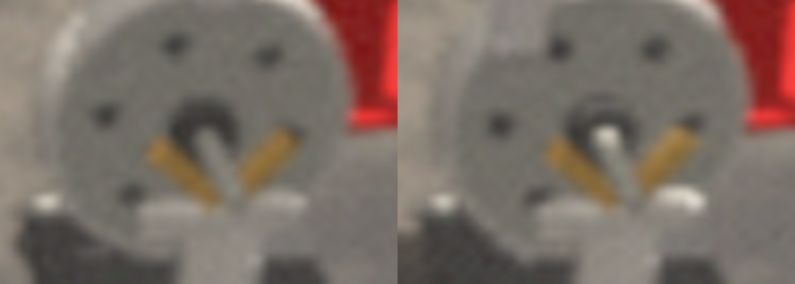

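Comparison: the mark line went from lower right (about 45°, held) to hidden at the bottom within 0.25 s of release. It swung a little past, then came to rest about 7° from its first rest position, with frames static. I'll move the open fingers back over the top, clear of the hub.

```bash
python3 -m crank '[{"tx":0,"ty":0,"tz":-0.8,"twist":0,"grip":0.6},{"tx":-1,"ty":0,"tz":-0.86,"twist":0,"grip":0.6},{"tx":-1.2,"ty":0,"tz":0,"twist":0,"grip":0.6},{"tx":-1.24,"ty":0,"tz":0,"twist":0,"grip":0.6},{"tx":0,"ty":0,"tz":0,"twist":0,"grip":0.6}]'; python3 look.py l7.png; python3 rest.py
```

```text
time: 17.48
tool_pos: [0.5003, -0.1748, 0.1168]
ee_rot: [-3.142, 0.0, 0.247]
wrist_force: [-0.2, 0.4, -0.1]
width: 0.0564
17.475 [ 0.5002869  -0.17482357  0.11679301] [-0.2  0.4 -0.1] 0.056358946896150355
17.825 [np.float64(2.01), np.float64(1.96), np.float64(1.97), np.float64(2.01), np.float64(1.97)] [np.float64(2.01), np.float64(1.95), np.float64(1.91), np.float64(1.9), np.float64(1.87)]
```

View pics/l7.png

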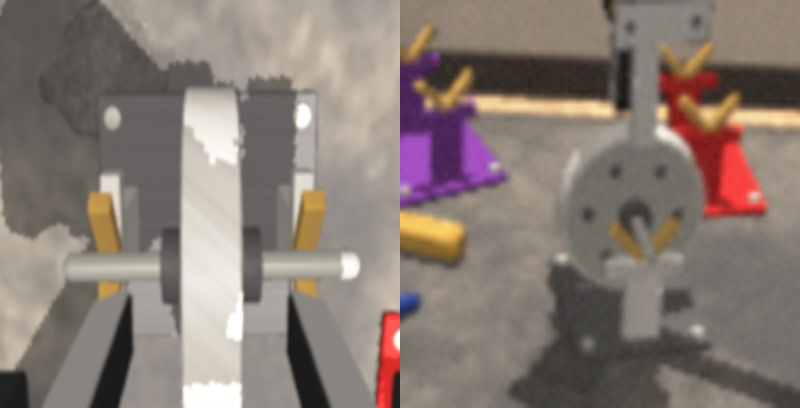

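The rotor is static in both notches with the mark at the bottom behind the V. Gripping and lifting.

```bash
python3 -m crank '[{"tx":0.1,"ty":0,"tz":0,"twist":0,"grip":0.6},{"tx":0,"ty":0,"tz":0,"twist":0,"grip":0.6},{"tx":0,"ty":0,"tz":0,"twist":0,"grip":0},{"tx":0,"ty":0,"tz":0,"twist":0,"grip":0},{"tx":0,"ty":0,"tz":0,"twist":0,"grip":0},{"tx":0,"ty":0,"tz":0,"twist":0,"grip":0},{"tx":0,"ty":0,"tz":0,"twist":0,"grip":0}]'; python3 rest.py; python3 -m crank '[{"tx":0,"ty":0,"tz":-0.3,"twist":0,"grip":0},{"tx":0,"ty":0,"tz":-0.7,"twist":0,"grip":0},{"tx":0,"ty":0,"tz":-1,"twist":0,"grip":0},{"tx":0,"ty":0,"tz":-1.2,"twist":0,"grip":0},{"tx":0,"ty":0,"tz":-1.2,"twist":0,"grip":0},{"tx":0,"ty":0,"tz":-1,"twist":0,"grip":0},{"tx":0,"ty":0,"tz":-0.7,"twist":0,"grip":0},{"tx":0,"ty":0,"tz":-0.3,"twist":0,"grip":0},{"tx":0,"ty":0,"tz":0,"twist":0,"grip":0},{"tx":0,"ty":0,"tz":0,"twist":0,"grip":0},{"tx":0,"ty":0,"tz":0,"twist":0,"grip":0}]'; python3 look.py l8.png; python3 rest.py; ls pics | grep r
```

```text
time: 18.75
tool_pos: [0.5024, -0.1745, 0.1169]
ee_rot: [3.141, -0.0, 0.248]
wrist_force: [-0.7, -0.1, 0.2]
width: 0.0211
19.0 [np.float64(1.86), np.float64(1.86), np.float64(1.86), np.float64(1.88), np.float64(1.85)] [np.float64(1.86), np.float64(1.87), np.float64(1.9), np.float64(1.86), np.float64(1.86)]
time: 20.42
tool_pos: [0.5022, -0.1742, 0.1804]
ee_rot: [-3.141, 0.001, 0.248]
wrist_force: [0.2, -0.1, -5.6]
width: 0.021
20.425 [ 0.50217325 -0.17423059  0.18037865] [ 0.2 -0.1 -5.6] 0.020974318709146695
20.775 [np.float64(1.95), np.float64(1.92), np.float64(1.98), np.float64(1.96), np.float64(1.99)] [np.float64(1.95), np.float64(1.89), np.float64(1.95), np.float64(1.88), np.float64(1.95)]
r1322.png
r1680.png
r1782.png
r1900.png
r2077.png
```

View pics/l8.png

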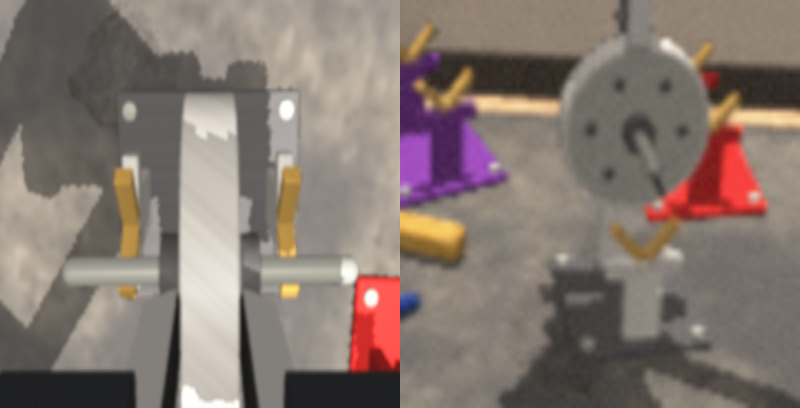

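Rotor held with its centre at about 0.144 m, shaft clear of the V's. Before handing in, I'll check the swing evidence and rest angles once more.

```bash
python3 -c "
import cv2,numpy as np
L=[cv2.imread('pics/l%d.png'%i)[110:300,540:730] for i in (4,5,6,7)]
L.append(cv2.imread('pics/l8.png')[25:215,540:730]); L.append(cv2.resize(cv2.imread('pics/r1322.png'),None,fx=4/6,fy=.8)[62:252,100:290])
L=[cv2.resize(x,None,fx=1.38,fy=1.38*4/4.8) for x in L]
cv2.imwrite('pics/cmp2.png',np.vstack([np.hstack(L[:3]),np.hstack(L[3:])]))"
```

```text
(no output)
```

View pics/cmp2.png

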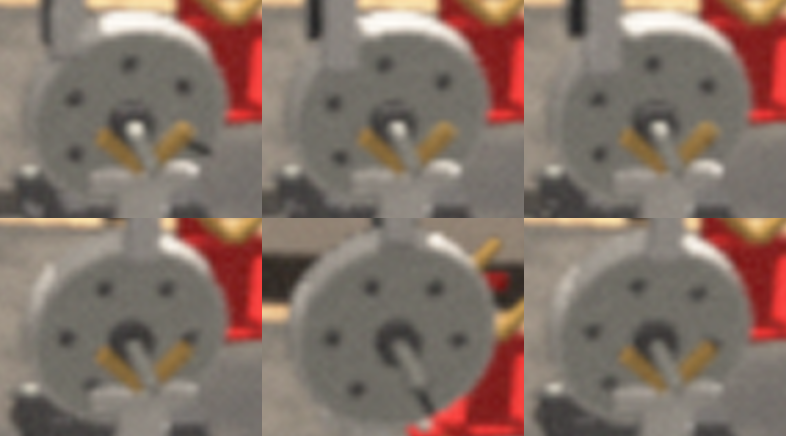

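```bash
python3 -c "
from h import *
o=get_obs();print(o['time'],o['tool_pos'],o['width'],o['wrist_force'],np.abs(o['qvel']).max()); print(ticket.close_job())"
```

```text
20.825 [ 0.50241393 -0.17434303  0.18089523] 0.02155413997903925 [ 0.65989695 -0.38562865 -5.49425305] 0.0029032935106520067
the job is handed in; nothing more can be done
None
```

I handed the job in at 20.8 s, holding the large rotor still above the stand with its heavy side down. The hand-in gave no verdict.

**What I did:** I took the rotor out of the tray and seated its shaft in both notches. On release it turned about 180° and came to rest. I then gripped the rim, turned it about 45–70° and let go. It swung past the bottom and settled. I gripped it at the top and lifted it straight up.

**Last checks:**
- **Hold:** the rotor's centre is at about 0.144 m and clear of the notches. The fingers read 21.6 mm, and about 5.5 N hangs on the wrist, which matches the rotor's weight. Successive pictures show no motion.
- **Heavy side:** the first and second rest positions differ by about 6–7°, consistent with the stated 10°. The spots turned at most a few degrees during the grip and lift.

**Less certain:**
- The swing ran out in about 0.6 s, shorter than the 1 to 5 s stated. I judged its speed only from pictures taken 0.1–0.35 s apart. The mark went from clearly visible at lower right to hidden at the bottom within 0.35 s, roughly 3 rad/s or more.
- I did not check the small rotor and the tools again at the end. Nothing was moved near them after the pick-up.

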